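# Nip a blank in the bench press, then open its guard and hold it wide

## Robot

A 7-joint arm with a two-finger parallel gripper is mounted at the origin on a cart in front of the work surface, level with it; the furniture and walls round the work are solid. World frame = base frame: x ahead of the robot, y to its left, z up, the work surface at z = 0. Lengths are in m, angles in rad, forces in N, time in s.
With the tool pointing down it reaches from about 0.4 to 0.85 m from the base axis. Payload 10.4 kg.
Tool frame: the origin (TCP) lies on the centre line of the jaws, within the pads' length; the fingertips stand 25 mm ahead of it and the grasp point (between the pads) lies 6 mm ahead of it; z points along the fingers, x is the direction in which the jaws open and shut, and the axes are right-handed (so a half turn about z gives the same grasp; the last joint's range is limited). The gripper opens to 85 mm and grips with 20 to 120 N. Pads are 22 mm wide; open, the fingers measure 114 mm over their backs; the gripper's body (76 mm by 85 mm) begins 54 mm behind the grasp point. The pads swing forward as they close: fully open they stand 13 mm farther back than shut.
Start: joints at [-0.023, 0.332, -0.065, 1.46, 0.022, 1.35, -0.088], TCP at [0.625, 0, 0.256] pointing down, gripper open.
Joint ranges: [-2.6, 2.6], [-0.5, 2.12], [-1.47, 1.34], [0.16, 2.42], [-1.27, 4.41], [0.06, 2.06], [-2.6, 2.6]. Speed limits (rad/s): [2.22, 2.22, 2.79, 2.79, 3.14, 3.14, 3.14].

## Interface

Orientations are given as a unit quaternion [w, x, y, z].
In Python, from station import * gives the robot as it stands.
- The arm moves only by the tool arm_command, never from a script. Its argument "commands" is a list of rows, each an object of numbers: "wx", "wy", "wz": the turn, a rotation vector about the tool's x, y, z in degrees; "x", "y", "z": the shift along the tool's x, y, z in units of 30 mm (1.0 is 30 mm); "fingers": the opening, from -1 (shut) to 1 (fully open). A call has 1 to 8 rows; each row is the pose to reach, as a shift and turn from the pose commanded when the call began, along the tool's axes at that moment; what a row does not reach only later rows make up. A row lasts 1/12 s, in which the tool goes at most 41.7 mm and 7.16 degrees, less where a joint would pass 70% of its speed; a pose out of reach is approached as far as the arm can. A call with a gripper value outside its range is refused whole. The fingers move at their own pace and stop on an object; the grip force is fixed at half the most. Time passes only in rows, so rows that repeat a pose let the fingers close. It gives the time, the measured TCP pose, the force and the opening at its end, in the units of the state.
- get_state(): the state, without advancing time (a new reading comes with each control period).
- snapshot(name): name is "scene" or "side" or "wrist"; returns (picture, depth): 420x560x3 uint8, red, green, blue; 420x560 float32, m along the optical axis (not along the pixel's ray), 0 where there is no reading.
- camera_model(name): a dict with "intrinsics" (3x3 intrinsics, pixels), "xyz" and "orientation" of the camera in the world. Camera axes: x right, y down, z forward; pixel columns grow to the right and rows downward; lengths in m; the calibration is good to about 2 mm. A picture is of the moment at which its call begins: read the wrist's pose just before it. camera_model takes no time and is no camera call; for the wrist camera it gives the pose at the moment of the call.
- hand_in(): hands the job in, once; it reports no verdict.
The state is a dict: "t": time; "joint_positions": joint angles; "qvel": joint speeds; "tau": joint torques, N m; "tcp_pos": TCP position; "eef_rot": TCP orientation; "contact_force": force on the tool from outside, world axes, zero at the start; "ft_torque": the same for the moment, N m; "finger_gap": finger opening in m.
Only numpy, scipy, OpenCV 4.12 (cv2) and the standard library are available. Lean on these libraries where they do the work, as an engineer would, in place of code of your own. Each camera call takes 0.05 s, during which the arm holds its last target. There are 200 camera calls.

## Task

With the wire guard shut, pump the lever of the green bench press through full strokes, letting it spring right up between them, until the doming block has risen and the silver blank is nipped against the punch. Then open the guard: squeeze the red catch on the frame so that the guard springs ajar, squeeze the black handle on the guard to free its second hook, and swing the guard past its click until it stands wide open, about square to the front of the press. It will not stay there by itself and I need both hands to check how the blank sits, so finish still gripping the handle and holding the guard wide; leave the pots on the bench where they stand.

Things in the scene. Friction and masses are not known exactly. Their poses are not given: they have to be found in the camera images.
- press: Green hand-pumped bench press, 315 mm wide, 177 mm deep, crown top 215 mm high, bolted down. Origin: centre of its footprint on the bench top, z up. Its front, with the yellow wire guard, faces its own -x; its own +y is to the left as seen by someone facing the front. It is turned so that the front looks a little to the robot's left.
- lever_grip (a point): Top of the black rubber grip (27 mm thick, 95 mm long) of the pump lever, mid-length, 165 mm from the pivot; moves with the lever. The lever sticks out forwards (press -x) on the right of the press, sloping up; this point is 164 mm above the bench with the lever up, 89 mm fully down and then 18 mm further forwards. Axes as the press when up.
- lever_pivot (a point): Pivot pin of the pump lever, 87 mm above the bench; fixed to the press, axes as the press. The lever swings in the press's x-z plane through this point.
- pump_lever (a joint): Pump lever, rad: 0 up (where its spring holds it), 0.47 fully down. Pushed down on the grip from above it takes about 5 N at first and 11 N at the bottom, and it springs back up by itself in half a second when let go.
- ram (a joint): Height of the ram with its table and brass doming block, m: starts near 0; the blank meets the punch at 0.0235, and it goes to 0.027 at most. A full stroke (lever to 0.4 rad or more) lifts it about 8 mm and it stays up; short strokes gain little, and the lever must come right up before the next. Three full strokes nip the blank; further ones are idle.
- catch_grip (a point): Frame catch: middle between its two upright red tabs, 250 mm above the bench (tab tops 268 mm, housing under them 221 mm). Tabs stand apart along the press's y, each 20 mm deep (x), 5 mm thick, outer faces 50 mm apart; squeezed together along y, 30 mm. Fixed to the crown's front at the guard's free (right) edge; axes as the press.
- catch_tab_l (a joint): Travel of the red tabs, m: 0 released (sprung), 0.010 fully squeezed (the two are linked and move alike; 2 to 5 N each). From 0.007 the guard is free of this catch and a rubber buffer pushes it ajar, onto the hook of its own handle.
- guard (a joint): Yellow wire guard, 260 mm wide, upright hinge at the press's front left; rad: 0 shut, 0.08 ajar on its second hook, max 1.75. Its free edge swings to the press's -x, clockwise from above. A spring closes it (0.25 Nm/rad); a detent (the click) resists from 0.4 to 0.75 with 0.65 Nm in all; let go beyond it, the guard falls back to 1.1 and rests there.
- guard_hinge (a point): Point on the hinge axis of the guard, 250 mm above the bench; fixed to the press, axes as the press.
- guard_handle: The guard's squeeze handle with its black tabs, on the guard's top rail; origin on the guard's plane at the height of the bench top, 128 mm from the hinge axis. Turns with the guard: with the guard shut its axes are the press's (its -x is the outer face of the guard).
- handle_grip (a point): Middle between the two upright black tabs of the guard handle, 250 mm above the bench, 128 mm from the hinge along the guard and 18 mm in front of its plane; turns with the guard, axes as guard_handle. Tabs as the red ones, squeezed along this frame's y: outer faces 50 mm apart, 30 mm squeezed, tops at 268 mm.
- handle_tab_l (a joint): Travel of the black tabs, m: 0 released (sprung), 0.010 fully squeezed (linked; about 2.5 to 5 N each). While the guard is ajar and the tabs are in by 0.007 or more, the hook clears and the guard can be swung; at shut the red catch still holds the guard.
- polish_pot: Pot with red lid, 62 mm across, 48 mm high, on the bench; origin under its centre. Leave it.
- pumice_pot: Pot with teal lid, 56 mm across, 70 mm high, on the bench; origin under its centre. Leave it.
- flux_pot: Pot with black lid, 49 mm across, 52 mm high, on the bench; origin under its centre. Leave it.

How it is judged:
By the outcome, as a careful person would: the job done as asked, in the order asked, and still so for the second after the job is handed in, while the arm keeps its last pose, push and grip.
It also fails if it takes over 51 s, if anything falls off the work surface, if the arm or the gripper's body presses on something with over 40 N, if the wrist force passes 120 N, or if a joint passes its speed limit or range.

## Working session

There is one attempt and no reset: what is moved stays moved. The work goes in short steps, Python scripts to look and compute and a tool call to move; the robot and the scene stay as the last step left them, time stands still between calls to the robot, and variables do not carry over. Pictures are saved under pics/ and viewed, about 8 in all and at most 12, crops included, and the job is handed in when it is done.

Besides the shell and the picture viewer there is one more tool, called by a JSON object that holds its "name" and its "arguments", one argument or row to a line. arm_command: Moves the arm, as the interface text tells. Its arguments: {"type":"object","properties":{"commands":{"type":"array"}},"required":["commands"]}

```bash
ls; mkdir -p pics; cat > h.py <<'E'
from station import *
import numpy as np, cv2
from scipy.spatial.transform import Rotation as R
def snap(n,f=None):
    m=camera_model(n); p,d=snapshot(n)
    if f: cv2.imwrite(f'pics/{f}.png',p[:,:,::-1])
    return p,d,m
def rot(m):
    q=np.array(m["orientation"],float)
    return q if q.shape==(3,3) else R.from_quat(q[[1,2,3,0]]).as_matrix()
def cloud(d,m):
    K=np.array(m["intrinsics"]); v,u=np.mgrid[:d.shape[0],:d.shape[1]]
    c=np.dstack([(u-K[0,2])/K[0,0]*d,(v-K[1,2])/K[1,1]*d,d])
    return c@rot(m).T+np.array(m["xyz"])
E
python3 - <<'E'
from h import *
s=get_state();print(s)
a,da,ma=snap("scene","scene1");b,db,mb=snap("side","side1")
cv2.imwrite('pics/both.png',np.hstack([a,b])[:,:,::-1]) 
print(ma,mb)
np.savez('s1',a=a,da=da,b=b,db=db)
E
```

```text
pics
{'t': 0.0, 'joint_positions': array([-0.02259157,  0.33289383, -0.06467916,  1.46097672,  0.02154346,
        1.34989525, -0.08848654]), 'qvel': array([ 0.00102389,  0.00130829,  0.00109066,  0.00057511,  0.00041215,
       -0.00132817, -0.00258951]), 'tau': array([ 4.98105128e-04, -6.25449800e+01,  4.97091911e-02, -3.91610491e+01,
        1.63588714e-02,  9.83294769e-03, -6.01235030e-06]), 'tcp_pos': array([ 6.24644858e-01, -4.70354837e-06,  2.55485219e-01]), 'eef_rot': array([ 1.05837630e-05,  9.99999726e-01, -2.67991907e-06, -7.40354648e-04]), 'contact_force': array([ 1.05063803,  0.30001393, -0.16403331]), 'ft_torque': array([-0.01132438, -0.04524187, -0.00191054]), 'finger_gap': 0.08537476396293905}
{'intrinsics': array([[437.26419487,   0.        , 278.84414184],
       [  0.        , 437.26419487, 212.03843411],
       [  0.        ,   0.        ,   1.        ]]), 'xyz': array([-0.37424978, -0.49860212,  1.0381216 ]), 'orientation': array([-0.36677898,  0.77913681, -0.45383   ,  0.22903566])} {'intrinsics': array([[398.36074629,   0.        , 280.99831606],
       [  0.        , 398.36074629, 210.2412867 ],
       [  0.        ,   0.        ,   1.        ]]), 'xyz': array([-0.06955592,  0.01211118,  1.12369578]), 'orientation': array([ 0.20503294, -0.67023332,  0.68290848, -0.20587568])}
```

View pics/scene1.png

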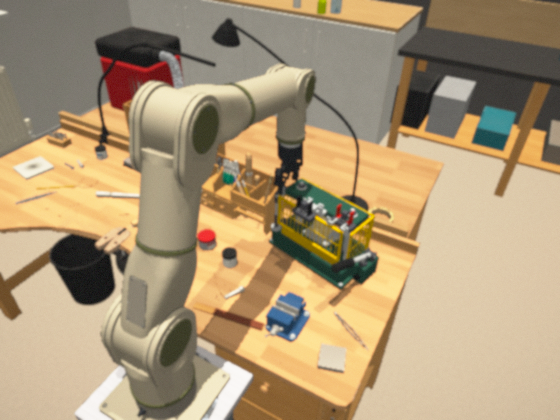

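View pics/side1.png

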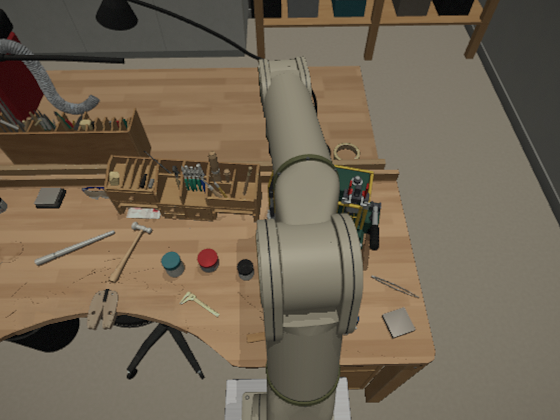

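```bash
python3 - <<'E'
from h import *
z=np.load('s1.npz');ma=camera_model("scene");mb=camera_model("side")
for p,d,m,n in((z['a'],z['da'],ma,'scene'),(z['b'],z['db'],mb,'side')):
    hsv=cv2.cvtColor(p,cv2.COLOR_RGB2HSV);P=cloud(d,m);x,y,h=P[...,0],P[...,1],P[...,2]
    roi=(d>0)&(x>.35)&(x<1)&(abs(y)<.5)&(h>.005)&(h<.32)
    H,S,V=[hsv[...,i] for i in range(3)]
    for nm,k in(('yellow',(H>22)&(H<33)&(S>200)&(V>140)),('red',((H<6)|(H>174))&(S>170)&(V>90)),('green',(H>70)&(H<95)&(S>120))):
        n_,L,st,c=cv2.connectedComponentsWithStats((k&roi).astype(np.uint8))
        for i in range(1,n_):
            if st[i,4]>8:
                q=P[L==i];print(n,nm,c[i].round(),st[i,4],np.percentile(q,[3,50,97],axis=0).round(3).tolist())
c=z['a'][170:290,250:390];cv2.imwrite('pics/crop1.png',cv2.resize(c,None,fx=5,fy=5,interpolation=2)[:,:,::-1])
E
```

```text
scene yellow [290. 203.] 14 [[0.592, -0.041, 0.206], [0.595, -0.027, 0.211], [0.598, -0.014, 0.214]]
scene yellow [353. 204.] 28 [[0.693, -0.215, 0.019], [0.927, -0.14, 0.029], [0.94, -0.097, 0.204]]
scene yellow [364. 228.] 206 [[0.565, -0.27, 0.03], [0.659, -0.26, 0.195], [0.803, -0.227, 0.204]]
scene yellow [320. 220.] 43 [[0.559, -0.163, 0.012], [0.566, -0.139, 0.209], [0.807, -0.036, 0.213]]
scene yellow [287. 228.] 40 [[0.589, -0.043, 0.078], [0.598, -0.018, 0.102], [0.633, 0.012, 0.107]]
scene yellow [336. 229.] 32 [[0.544, -0.217, 0.206], [0.55, -0.198, 0.211], [0.561, -0.18, 0.215]]
scene yellow [324. 251.] 148 [[0.544, -0.215, 0.062], [0.563, -0.164, 0.101], [0.616, -0.116, 0.112]]
scene red [338. 211.] 38 [[0.581, -0.191, 0.229], [0.588, -0.186, 0.25], [0.596, -0.183, 0.267]]
scene red [350. 218.] 27 [[0.568, -0.231, 0.233], [0.574, -0.229, 0.248], [0.583, -0.226, 0.267]]
scene red [206. 236.] 171 [[0.457, 0.201, 0.043], [0.483, 0.226, 0.047], [0.507, 0.253, 0.051]]
scene green [228. 178.] 85 [[0.683, 0.255, 0.118], [0.691, 0.278, 0.141], [0.723, 0.296, 0.157]]
scene green
[... 1332 characters left out ...]
264], [0.669, -0.224, 0.267]]
side red [350. 191.] 9 [[0.58, -0.191, 0.229], [0.587, -0.188, 0.233], [0.594, -0.184, 0.236]]
side red [363. 193.] 10 [[0.569, -0.225, 0.229], [0.578, -0.223, 0.232], [0.586, -0.22, 0.245]]
side red [207. 258.] 261 [[0.458, 0.206, 0.043], [0.483, 0.23, 0.047], [0.51, 0.254, 0.05]]
side green [193. 184.] 118 [[0.684, 0.256, 0.109], [0.692, 0.277, 0.142], [0.726, 0.298, 0.158]]
side green [341. 193.] 10 [[0.602, -0.171, 0.188], [0.604, -0.167, 0.202], [0.607, -0.165, 0.206]]
side green [340. 208.] 9 [[0.634, -0.189, 0.061], [0.646, -0.186, 0.064], [0.652, -0.183, 0.065]]
side green [175. 264.] 35 [[0.44, 0.308, 0.055], [0.453, 0.315, 0.065], [0.484, 0.335, 0.07]]
```

View pics/crop1.png

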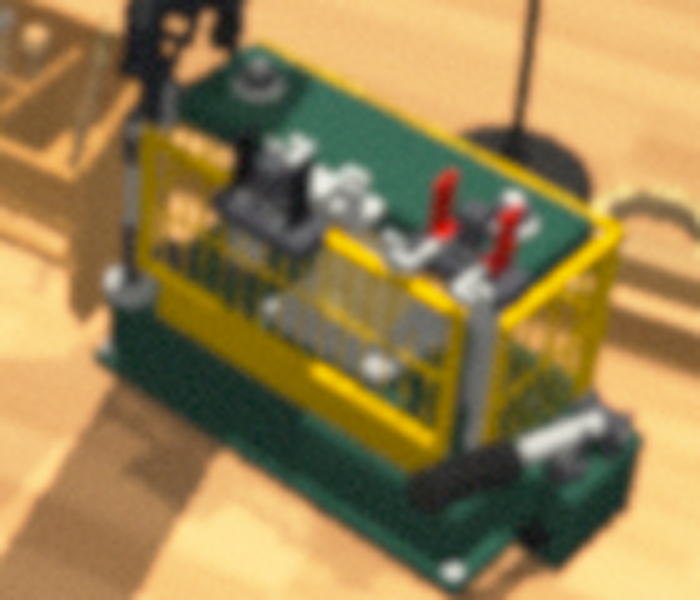

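{"name": "arm_command", "arguments": {
  "commands": [
    {"z":-1.5},
    {"x":-1,"y":2,"z":-4.7,"wz":-14},
    {"x":-2.7,"y":5.7,"z":-4.7,"wz":-57},
    {"x":-2.7,"y":5.7,"z":-4.7,"wz":-57},
    {"x":-2.7,"y":5.7,"z":-4.7,"wz":-57},
    {"x":-2.7,"y":5.7,"z":-4.7,"wz":-57},
    {"x":-2.7,"y":5.7,"z":-4.7,"wz":-57},
    {"x":-2.7,"y":5.7,"z":-4.7,"wz":-57}
  ]
}}

```text
validation failed for argument at $.co...
```

```bash
cat >> h.py <<'E'
def blobs(p,d,m,mn=25):
    hsv=cv2.cvtColor(p,cv2.COLOR_RGB2HSV);P=cloud(d,m);h=P[...,2];H,S,V=[hsv[...,i] for i in range(3)]
    for nm,k in(('yellow',(H>22)&(H<33)&(S>200)&(V>140)),('red',((H<6)|(H>174))&(S>170)&(V>90)),('black',(V<60)&(S<110))):
        k=k&(d>0)&(h>.02)&(h<.3)
        n,L,st,c=cv2.connectedComponentsWithStats(k.astype(np.uint8))
        for i in range(1,n):
            if st[i,4]>mn:
                q=P[L==i];print(nm,c[i].round(),st[i,4],np.percentile(q,[3,50,97],axis=0).round(3).tolist())
E
python3 - <<'E'
from h import *
s=get_state();print(s['t'],s['tcp_pos'],s['joint_positions'].round(2),s['contact_force'])
p,d,m=snap("wrist","w1");print(m);np.savez('w1',p=p,d=d,x=m['xyz'],o=m['orientation'])
blobs(p,d,m)
E
```

```text
0.1 [6.24704835e-01 6.15473422e-06 2.55607601e-01] [-0.02  0.33 -0.06  1.46  0.02  1.35 -0.09] [-0.63647148 -0.24698201  0.68950059]
{'intrinsics': array([[336.22123816,   0.        , 279.41086077],
       [  0.        , 336.22123816, 214.77273764],
       [  0.        ,   0.        ,   1.        ]]), 'xyz': array([0.62528259, 0.07127577, 0.37380527]), 'orientation': array([ 1.41736154e-01,  9.89904343e-01,  8.30270551e-05, -4.98186726e-04])}
black [88. 63.] 2737 [[0.433, 0.095, 0.044], [0.457, 0.116, 0.052], [0.477, 0.137, 0.054]]
black [346. 161.] 692 [[0.646, 0.018, 0.022], [0.684, 0.031, 0.06], [0.743, 0.042, 0.082]]
black [383. 279.] 23397 [[0.613, -0.058, 0.065], [0.668, 0.007, 0.216], [0.706, 0.038, 0.299]]
black [313. 168.] 32 [[0.65, 0.027, 0.081], [0.654, 0.029, 0.083], [0.658, 0.031, 0.084]]
black [535. 288.] 3891 [[0.89, -0.168, 0.02], [0.921, -0.118, 0.023], [0.951, -0.072, 0.036]]
black [116. 349.] 9948 [[0.557, -0.062, 0.214], [0.573, 0.005, 0.292], [0.586, 0.013, 0.3]]
black [245. 360.] 68 [[0.58, -0.195, 0.064], [0.588, -0.184, 0.065], [0.594, -0.177, 0.067]]
```

View pics/w1.png

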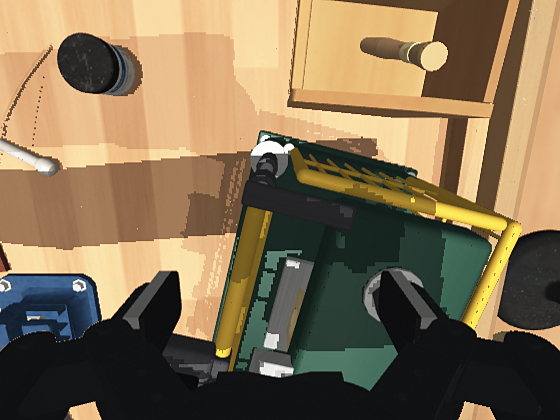

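{"name": "arm_command", "arguments": {
  "commands": [
    {"x":0,"y":0,"z":-1.5,"wx":0,"wy":0,"wz":0,"fingers":1},
    {"x":-1,"y":2,"z":-4.7,"wx":0,"wy":0,"wz":-14,"fingers":1},
    {"x":-2.7,"y":5.7,"z":-4.7,"wx":0,"wy":0,"wz":-57,"fingers":1},
    {"x":-2.7,"y":5.7,"z":-4.7,"wx":0,"wy":0,"wz":-57,"fingers":1},
    {"x":-2.7,"y":5.7,"z":-4.7,"wx":0,"wy":0,"wz":-57,"fingers":1},
    {"x":-2.7,"y":5.7,"z":-4.7,"wx":0,"wy":0,"wz":-57,"fingers":1},
    {"x":-2.7,"y":5.7,"z":-4.7,"wx":0,"wy":0,"wz":-57,"fingers":1},
    {"x":-2.7,"y":5.7,"z":-4.7,"wx":0,"wy":0,"wz":-57,"fingers":1}
  ]
}}

```text
t: 0.82
tcp_pos: [0.5422, -0.1763, 0.3995]
eef_rot: [0.002, 0.909, 0.416, 0.001]
contact_force: [-0.5, 1.1, -0.3]
finger_gap: 0.0848
```

```bash
python3 - <<'E'
from h import *
s=get_state();print(s['t'],s['tcp_pos'],s['joint_positions'].round(2),s['contact_force'])
p,d,m=snap("wrist","w2");print(m);np.savez('w2',p=p,d=d,x=m['xyz'],o=m['orientation'])
blobs(p,d,m)
E
```

```text
0.8167 [ 0.54223197 -0.1762855   0.39948225] [ 0.26  0.18 -0.03  1.36  0.01  1.6   1.09] [-0.45092187  1.07258003 -0.34454607]
{'intrinsics': array([[336.22123816,   0.        , 279.41086077],
       [  0.        , 336.22123816, 214.77273764],
       [  0.        ,   0.        ,   1.        ]]), 'xyz': array([ 0.48839804, -0.12943538,  0.51742368]), 'orientation': array([0.13052461, 0.89981651, 0.41198291, 0.05969643])}
red [309. 256.] 162 [[0.582, -0.191, 0.232], [0.589, -0.184, 0.268], [0.599, -0.18, 0.269]]
red [273. 266.] 33 [[0.58, -0.226, 0.231], [0.587, -0.221, 0.233], [0.59, -0.219, 0.234]]
red [263. 284.] 94 [[0.572, -0.244, 0.231], [0.58, -0.227, 0.268], [0.599, -0.224, 0.269]]
black [514. 112.] 372 [[0.607, 0.019, 0.184], [0.612, 0.03, 0.214], [0.655, 0.037, 0.219]]
black [332. 152.] 1385 [[0.541, -0.231, 0.022], [0.558, -0.115, 0.062], [0.601, 0.02, 0.22]]
black [453. 102.] 112 [[0.607, 0.029, 0.084], [0.608, 0.032, 0.109], [0.61, 0.037, 0.128]]
black [442. 154.] 2030 [[0.563, -0.069, 0.064], [0.645, -0.024, 0.205], [0.694, 0.025, 0.268]]
black [378. 151.] 329 [[0.557, -0
[... 203 characters left out ...]
[0.484, -0.25, 0.165], [0.529, -0.234, 0.18]]
black [506. 201.] 167 [[0.672, -0.03, 0.22], [0.675, -0.025, 0.224], [0.687, -0.015, 0.228]]
black [319. 248.] 4969 [[0.571, -0.228, 0.065], [0.614, -0.18, 0.216], [0.646, -0.139, 0.258]]
black [245. 226.] 48 [[0.541, -0.279, 0.027], [0.573, -0.27, 0.039], [0.578, -0.214, 0.229]]
black [255. 249.] 62 [[0.564, -0.241, 0.186], [0.566, -0.227, 0.219], [0.577, -0.223, 0.222]]
black [253. 279.] 47 [[0.621, -0.303, 0.084], [0.628, -0.299, 0.096], [0.643, -0.298, 0.099]]
black [311. 287.] 230 [[0.624, -0.22, 0.22], [0.629, -0.21, 0.228], [0.636, -0.201, 0.23]]
black [468. 310.] 1377 [[0.893, -0.124, 0.02], [0.928, -0.096, 0.023], [0.982, -0.069, 0.029]]
```

View pics/w2.png

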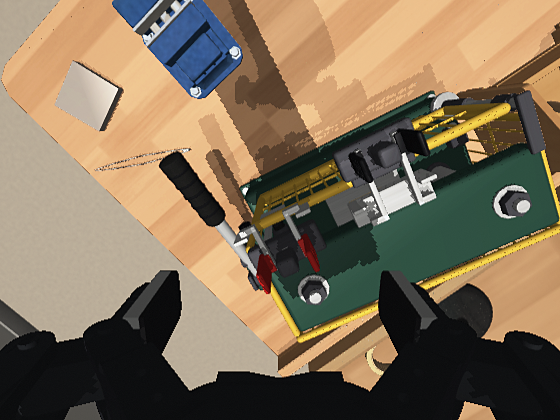

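```bash
python3 - <<'E'
from h import *
w=np.load('w2.npz');m=camera_model("wrist");m['xyz']=w['x'];m['orientation']=w['o']
p,d=w['p'],w['d'];P=cloud(d,m);hsv=cv2.cvtColor(p,cv2.COLOR_RGB2HSV);H,S,V=[hsv[...,i] for i in range(3)]
k=(d>0)&(P[...,2]>.262)&(P[...,2]<.274)&(P[...,0]>.5)
n,L,st,c=cv2.connectedComponentsWithStats(k.astype(np.uint8))
for i in range(1,n):
    if st[i,4]>10:
        q=P[L==i];r=cv2.minAreaRect((q[:,:2]*1000).astype(np.float32));print(c[i].round(),st[i,4],q.mean(0).round(4),r)
k=(H>22)&(H<33)&(S>150)&(V>90)&(d>0)&(P[...,2]>.195)&(P[...,2]<.222)
n,L,st,c=cv2.connectedComponentsWithStats(k.astype(np.uint8))
for i in range(1,n):
    if st[i,4]>60:
        q=(P[L==i]);vx=cv2.fitLine((q[:,:2]*1000).astype(np.float32),cv2.DIST_HUBER,0,.01,.01).ravel();print('yel',c[i].round(),st[i,4],np.percentile(q,[3,50,97],axis=0).round(3).tolist(),vx)
k=(V<70)&(d>0)&(P[...,2]>.13)&(P[...,2]<.2)&(P[...,1]<-.22)&(P[...,0]<.55)
q=P[k];v=cv2.fitLine((q[:,:2]*1000).astype(np.float32),cv2.DIST_L2,0,.01,.01).ravel();print('grip',v,np.arctan2(v[1],v[0]),q.min(0),q.max(0),q.mean(0))
E
```

```text
[422. 143.] 245 [ 0.5708 -0.0634  0.2671] ((571.4193115234375, -63.168540954589844), (5.6674394607543945, 19.64623260498047), 76.13923645019531)
[365. 170.] 209 [ 0.5597 -0.1067  0.2673] ((560.5372924804688, -106.69115447998047), (5.425416946411133, 19.664045333862305), 76.45947265625)
[312. 260.] 162 [ 0.5904 -0.1824  0.2673] ((591.1146850585938, -182.77804565429688), (5.449899673461914, 19.458297729492188), 76.45524597167969)
[263. 282.] 167 [ 0.5795 -0.2258  0.2672] ((580.193115234375, -226.6959228515625), (5.360048294067383, 19.52967643737793), 76.42937469482422)
yel [468. 126.] 486 [[0.594, -0.044, 0.211], [0.604, -0.01, 0.212], [0.613, 0.023, 0.214]] [ 2.4905790e-01  9.6848857e-01  6.0366888e+02 -1.0410269e+01]
yel [550. 181.] 193 [[0.672, 0.016, 0.201], [0.701, 0.025, 0.203], [0.734, 0.033, 0.215]] [ 9.6956033e-01 -2.4485247e-01  7.0200940e+02  2.5882666e+01]
yel [491. 259.] 520 [[0.718, -0.124, 0.201], [0.735, -0.059, 0.202], [0.751, 0.005, 0.204]] [ 2.4600814e-01  9.6926779e-01  7.3478009e+02 -5.8605839e+01]
yel [284. 312.] 218 [[0.616, -0.266, 0.201], [0.645, -0.258, 0.202], [0.674, -0.25, 0.204]] [ 9.6827489e-01 -2.4988742e-01  6.4454956e+02 -2.5803195e+02]
yel [338. 324.] 291 [[0.682, -0.266, 0.201], [0.694, -0.222, 0.202], [0.704, -0.181, 0.204]] [ 2.4160033e-01  9.7037584e-01  6.9351697e+02 -2.2308130e+02]
grip [ 9.7114968e-01 -2.3847081e-01  4.8526205e+02 -2.4950861e+02] -0.24079092 [ 0.44133624 -0.27349224  0.13257657] [ 0.53530279 -0.23082557  0.18251638] [ 0.48526207 -0.2495086   0.16360708]
```

{"name": "arm_command", "arguments": {
  "commands": [
    {"x":-1.4,"y":0.1,"z":0,"wx":0,"wy":0,"wz":-7,"fingers":-1},
    {"x":-2.8,"y":0.1,"z":1,"wx":0,"wy":0,"wz":-14,"fingers":-1},
    {"x":-3.2,"y":0.14,"z":2.3,"wx":0,"wy":0,"wz":-21,"fingers":-1},
    {"x":-3.2,"y":0.14,"z":3.6,"wx":0,"wy":0,"wz":-26,"fingers":-1},
    {"x":-3.2,"y":0.14,"z":4.9,"wx":0,"wy":0,"wz":-26,"fingers":-1},
    {"x":-3.2,"y":0.14,"z":5.5,"wx":0,"wy":0,"wz":-26,"fingers":-1},
    {"x":-3.2,"y":0.14,"z":5.5,"wx":0,"wy":0,"wz":-26,"fingers":-1},
    {"x":-3.2,"y":0.14,"z":5.5,"wx":0,"wy":0,"wz":-26,"fingers":-1}
  ]
}}

```text
t: 1.53
tcp_pos: [0.4844, -0.2458, 0.2319]
eef_rot: [-0.001, 0.792, 0.61, -0.0]
contact_force: [0.4, -0.1, 0.8]
finger_gap: 0.0004
```

```bash
cat >> h.py <<'E'
def st():
    s=get_state();q=s['eef_rot'];r=R.from_quat([q[1],q[2],q[3],q[0]]);M=r.as_matrix()
    print('t',s['t'],'tcp',s['tcp_pos'].round(4),'yaw',np.degrees(np.arctan2(M[1,0],M[0,0])).round(2),'z',M[:,2].round(3),'F',s['contact_force'].round(1),'gap',round(s['finger_gap'],4),'j',s['joint_positions'].round(2));return s,M
def go(target,yaw):
    s,M=st();print('shift units',(M.T@(np.array(target)-s['tcp_pos'])/.03).round(2),'tool axes\n',M.round(3))
E
python3 -c "
from h import *
go([.4853,-.2495,.22],0)"
```

```text
t 1.5333 tcp [ 0.4844 -0.2458  0.2319] yaw 75.21 z [-0.002  0.001 -1.   ] F [ 0.4 -0.1  0.8] gap 0.0004 j [ 0.4   0.17 -0.01  1.71  0.    1.26  1.7 ]
shift units [-0.11  0.06  0.4 ] tool axes
 [[ 0.255  0.967 -0.002]
 [ 0.967 -0.255  0.001]
 [ 0.    -0.002 -1.   ]]
```

{"name": "arm_command", "arguments": {
  "commands": [
    {"x":-0.1,"y":0.05,"z":1.2,"wx":0,"wy":0,"wz":0,"fingers":-1},
    {"x":-0.1,"y":0,"z":1.7,"wx":0,"wy":0,"wz":0,"fingers":-1},
    {"x":-0.1,"y":-0.15,"z":2.2,"wx":0,"wy":0,"wz":0,"fingers":-1},
    {"x":-0.1,"y":-0.3,"z":2.7,"wx":0,"wy":0,"wz":0,"fingers":-1},
    {"x":-0.1,"y":-0.4,"z":3.2,"wx":0,"wy":0,"wz":0,"fingers":-1},
    {"x":-0.1,"y":-0.5,"z":3.6,"wx":0,"wy":0,"wz":0,"fingers":-1},
    {"x":-0.1,"y":-0.55,"z":3.83,"wx":0,"wy":0,"wz":0,"fingers":-1},
    {"x":-0.1,"y":-0.55,"z":3.83,"wx":0,"wy":0,"wz":0,"fingers":-1}
  ]
}}

```text
t: 2.2
tcp_pos: [0.4713, -0.2462, 0.1206]
eef_rot: [0.003, 0.792, 0.61, 0.002]
contact_force: [2.0, -0.5, 8.4]
finger_gap: -0.0002
```

```bash
python3 - <<'E'
from h import *
st()
p,d,m=snap("scene","s2");blobs(p[:, :],d,m,60) if 0 else None
w,dw,mw=snap("wrist","w3")
cv2.imwrite('pics/c3.png',np.hstack([cv2.resize(p[170:290,260:400],(560,480)),cv2.resize(w,(240*1,180*1)) if 0 else np.zeros((480,0,3),np.uint8)])[:,:,::-1])
E
```

```text
t 2.2 tcp [ 0.4713 -0.2462  0.1206] yaw 75.23 z [ 0.007 -0.003 -1.   ] F [ 2.  -0.5  8.4] gap -0.0002 j [ 0.41  0.25 -0.01  1.87  0.    1.02  1.71]
```

View pics/c3.png

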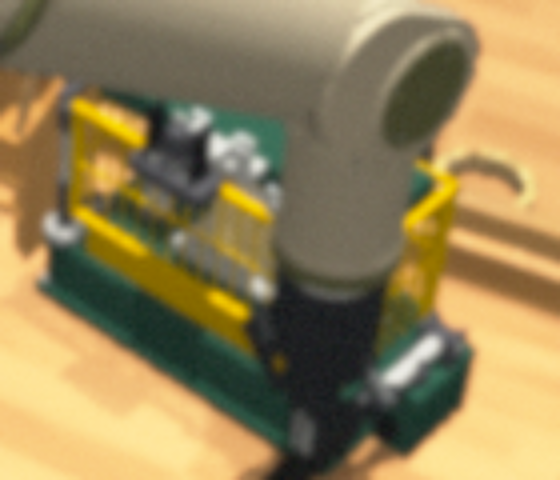

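{"name": "arm_command", "arguments": {
  "commands": [
    {"x":0,"y":-0.05,"z":0.15,"wx":0,"wy":0,"wz":0,"fingers":-1},
    {"x":0,"y":-0.05,"z":0.25,"wx":0,"wy":0,"wz":0,"fingers":-1},
    {"x":0,"y":-0.05,"z":0.25,"wx":0,"wy":0,"wz":0,"fingers":-1}
  ]
}}

```text
t: 2.55
tcp_pos: [0.4708, -0.2461, 0.1143]
eef_rot: [0.004, 0.792, 0.61, 0.003]
contact_force: [3.7, -1.2, 8.7]
finger_gap: -0.0002
```

{"name": "arm_command", "arguments": {
  "commands": [
    {"x":0,"y":-0.03,"z":0.15,"wx":0,"wy":0,"wz":0,"fingers":-1},
    {"x":0,"y":-0.03,"z":0.15,"wx":0,"wy":0,"wz":0,"fingers":-1}
  ]
}}

```text
t: 2.72
tcp_pos: [0.4709, -0.2462, 0.1123]
eef_rot: [0.005, 0.792, 0.61, 0.003]
contact_force: [-1.6, 0.5, 26.3]
finger_gap: -0.0001
```

{"name": "arm_command", "arguments": {
  "commands": [
    {"x":0,"y":0.2,"z":-1.0,"wx":0,"wy":0,"wz":0,"fingers":-1},
    {"x":0,"y":0.5,"z":-2.0,"wx":0,"wy":0,"wz":0,"fingers":-1},
    {"x":0,"y":0.6,"z":-3.3,"wx":0,"wy":0,"wz":0,"fingers":-1},
    {"x":0,"y":0.6,"z":-3.9,"wx":0,"wy":0,"wz":0,"fingers":-1},
    {"x":0,"y":0.6,"z":-3.9,"wx":0,"wy":0,"wz":0,"fingers":-1},
    {"x":0,"y":0.6,"z":-3.9,"wx":0,"wy":0,"wz":0,"fingers":-1},
    {"x":0,"y":0.6,"z":-3.9,"wx":0,"wy":0,"wz":0,"fingers":-1},
    {"x":0,"y":0.6,"z":-3.9,"wx":0,"wy":0,"wz":0,"fingers":-1}
  ]
}}

```text
t: 3.38
tcp_pos: [0.4828, -0.2489, 0.2221]
eef_rot: [-0.0, 0.792, 0.611, -0.0]
contact_force: [-0.3, -0.4, -1.1]
finger_gap: -0.0001
```

```bash
python3 - <<'E'
from h import *
st()
p,d,m=snap("wrist","w4");hs=cv2.cvtColor(p,cv2.COLOR_RGB2HSV);P=cloud(d,m)
k=(hs[...,2]<70)&(d>0)&(P[...,2]>.05)&(P[...,2]<.19)&(P[...,1]<-.22)&(P[...,0]<.55)&(P[...,0]>.42)
q=P[k];print(len(q),q.min(0),q.max(0),q.mean(0))
p,d,m=snap("scene","s4");cv2.imwrite('pics/c4.png',cv2.resize(p[170:290,260:400],(560,480),interpolation=2)[:,:,::-1])
E
```

```text
t 3.3833 tcp [ 0.4828 -0.2489  0.2221] yaw 75.26 z [-0.001  0.    -1.   ] F [-0.3 -0.4 -1.1] gap -0.0001 j [ 0.4   0.18 -0.01  1.73  0.    1.24  1.7 ]
4412 [ 0.44075636 -0.26943135  0.05004299] [ 0.54998327 -0.22004228  0.182932  ] [ 0.47046011 -0.24572045  0.16101643]
```

View pics/w4.png

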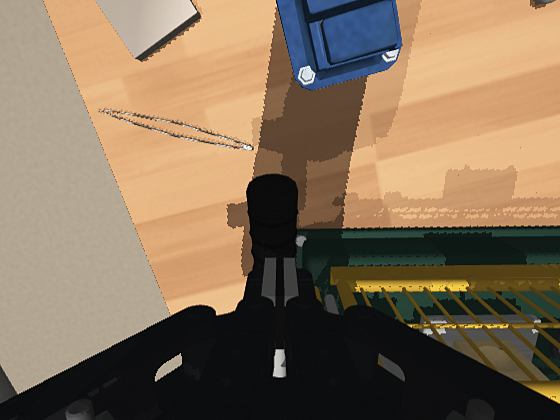

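{"name": "arm_command", "arguments": {
  "commands": [
    {"x":0,"y":0,"z":0.9,"wx":0,"wy":0,"wz":0,"fingers":-1},
    {"x":0,"y":-0.1,"z":1.5,"wx":0,"wy":0,"wz":0,"fingers":-1},
    {"x":0,"y":-0.25,"z":2.1,"wx":0,"wy":0,"wz":0,"fingers":-1},
    {"x":0,"y":-0.4,"z":2.7,"wx":0,"wy":0,"wz":0,"fingers":-1},
    {"x":0,"y":-0.5,"z":3.2,"wx":0,"wy":0,"wz":0,"fingers":-1},
    {"x":0,"y":-0.55,"z":3.55,"wx":0,"wy":0,"wz":0,"fingers":-1},
    {"x":0,"y":-0.55,"z":3.65,"wx":0,"wy":0,"wz":0,"fingers":-1},
    {"x":0,"y":-0.55,"z":3.65,"wx":0,"wy":0,"wz":0,"fingers":-1}
  ]
}}

```text
t: 4.15
tcp_pos: [0.4682, -0.2454, 0.1133]
eef_rot: [0.001, 0.792, 0.611, 0.001]
contact_force: [2.3, -0.7, 8.6]
finger_gap: -0.0002
```

{"name": "arm_command", "arguments": {
  "commands": [
    {"x":0,"y":0.2,"z":-1.0,"wx":0,"wy":0,"wz":0,"fingers":-1},
    {"x":0,"y":0.4,"z":-2.0,"wx":0,"wy":0,"wz":0,"fingers":-1},
    {"x":0,"y":0.55,"z":-3.2,"wx":0,"wy":0,"wz":0,"fingers":-1},
    {"x":0,"y":0.55,"z":-3.65,"wx":0,"wy":0,"wz":0,"fingers":-1},
    {"x":0,"y":0.55,"z":-3.65,"wx":0,"wy":0,"wz":0,"fingers":-1},
    {"x":0,"y":0.55,"z":-3.65,"wx":0,"wy":0,"wz":0,"fingers":-1},
    {"x":0,"y":0.55,"z":-3.65,"wx":0,"wy":0,"wz":0,"fingers":-1},
    {"x":0,"y":0.55,"z":-3.65,"wx":0,"wy":0,"wz":0,"fingers":-1}
  ]
}}

```text
t: 4.82
tcp_pos: [0.4821, -0.2488, 0.2207]
eef_rot: [-0.001, 0.792, 0.611, -0.001]
contact_force: [0.0, 0.4, -0.0]
finger_gap: 0.0004
```

{"name": "arm_command", "arguments": {
  "commands": [
    {"x":0,"y":0,"z":0.9,"wx":0,"wy":0,"wz":0,"fingers":-1},
    {"x":0,"y":-0.1,"z":1.5,"wx":0,"wy":0,"wz":0,"fingers":-1},
    {"x":0,"y":-0.25,"z":2.1,"wx":0,"wy":0,"wz":0,"fingers":-1},
    {"x":0,"y":-0.4,"z":2.7,"wx":0,"wy":0,"wz":0,"fingers":-1},
    {"x":0,"y":-0.5,"z":3.2,"wx":0,"wy":0,"wz":0,"fingers":-1},
    {"x":0,"y":-0.55,"z":3.55,"wx":0,"wy":0,"wz":0,"fingers":-1},
    {"x":0,"y":-0.55,"z":3.65,"wx":0,"wy":0,"wz":0,"fingers":-1},
    {"x":0,"y":-0.55,"z":3.65,"wx":0,"wy":0,"wz":0,"fingers":-1}
  ]
}}

```text
t: 5.48
tcp_pos: [0.4678, -0.2453, 0.113]
eef_rot: [0.001, 0.792, 0.611, 0.001]
contact_force: [1.3, -0.5, 8.0]
finger_gap: 0.0002
```

{"name": "arm_command", "arguments": {
  "commands": [
    {"x":0,"y":0.2,"z":-1.0,"wx":0,"wy":0,"wz":0,"fingers":-1},
    {"x":0,"y":0.4,"z":-2.0,"wx":0,"wy":0,"wz":0,"fingers":-1},
    {"x":0,"y":0.55,"z":-3.2,"wx":0,"wy":0,"wz":0,"fingers":-1},
    {"x":0,"y":0.55,"z":-3.65,"wx":0,"wy":0,"wz":0,"fingers":-1},
    {"x":0,"y":0.55,"z":-3.65,"wx":0,"wy":0,"wz":0,"fingers":-1},
    {"x":0,"y":0.55,"z":-3.65,"wx":0,"wy":0,"wz":0,"fingers":-1},
    {"x":0,"y":0.55,"z":-3.65,"wx":0,"wy":0,"wz":0,"fingers":-1},
    {"x":0,"y":0.55,"z":-3.65,"wx":0,"wy":0,"wz":0,"fingers":-1}
  ]
}}

```text
t: 6.15
tcp_pos: [0.482, -0.2488, 0.2205]
eef_rot: [-0.001, 0.792, 0.611, -0.001]
contact_force: [-1.0, -0.6, -0.0]
finger_gap: 0.0002
```

{"name": "arm_command", "arguments": {
  "commands": [
    {"x":0,"y":0,"z":0.9,"wx":0,"wy":0,"wz":0,"fingers":-1},
    {"x":0,"y":-0.1,"z":1.5,"wx":0,"wy":0,"wz":0,"fingers":-1},
    {"x":0,"y":-0.25,"z":2.1,"wx":0,"wy":0,"wz":0,"fingers":-1},
    {"x":0,"y":-0.4,"z":2.7,"wx":0,"wy":0,"wz":0,"fingers":-1},
    {"x":0,"y":-0.5,"z":3.2,"wx":0,"wy":0,"wz":0,"fingers":-1},
    {"x":0,"y":-0.55,"z":3.55,"wx":0,"wy":0,"wz":0,"fingers":-1},
    {"x":0,"y":-0.55,"z":3.65,"wx":0,"wy":0,"wz":0,"fingers":-1},
    {"x":0,"y":-0.55,"z":3.65,"wx":0,"wy":0,"wz":0,"fingers":-1}
  ]
}}

```text
t: 6.82
tcp_pos: [0.4676, -0.2452, 0.1129]
eef_rot: [0.001, 0.792, 0.611, 0.0]
contact_force: [0.8, -0.0, 8.9]
finger_gap: -0.0
```

{"name": "arm_command", "arguments": {
  "commands": [
    {"x":0,"y":0.2,"z":-1.0,"wx":0,"wy":0,"wz":0,"fingers":-1},
    {"x":0,"y":0.4,"z":-2.0,"wx":0,"wy":0,"wz":0,"fingers":-1},
    {"x":0,"y":0.55,"z":-3.4,"wx":0,"wy":0,"wz":0,"fingers":-1},
    {"x":0,"y":0.55,"z":-4.7,"wx":0,"wy":0,"wz":0,"fingers":-1},
    {"x":0,"y":0.55,"z":-6.0,"wx":0,"wy":0,"wz":0,"fingers":-1},
    {"x":0,"y":0.55,"z":-7.0,"wx":0,"wy":0,"wz":0,"fingers":0.2},
    {"x":0,"y":0.55,"z":-7.0,"wx":0,"wy":0,"wz":0,"fingers":1},
    {"x":0,"y":0.55,"z":-7.0,"wx":0,"wy":0,"wz":0,"fingers":1}
  ]
}}

```text
t: 7.48
tcp_pos: [0.4833, -0.2493, 0.3235]
eef_rot: [0.001, 0.792, 0.611, 0.0]
contact_force: [0.8, -0.0, -1.8]
finger_gap: 0.0357
```

```bash
python3 - <<'E'
from h import *
# catch: pads' middle over tabs
go([.5857,-.2047,.30],0)
p,d,m=snap("scene","s5");cv2.imwrite('pics/c5.png',cv2.resize(np.hstack([cv2.imread('pics/scene1.png')[170:290,260:400,::-1],p[170:290,260:400]]),None,fx=2.8,fy=2.8,interpolation=2)[:,:,::-1])
E
```

```text
t 7.4833 tcp [ 0.4833 -0.2493  0.3235] yaw 75.27 z [ 0.001 -0.001 -1.   ] F [ 0.8 -0.  -1.8] gap 0.0357 j [ 0.4   0.12 -0.    1.57  0.    1.44  1.71]
shift units [2.31 2.92 0.79] tool axes
 [[ 0.254  0.967  0.001]
 [ 0.967 -0.254 -0.001]
 [-0.     0.002 -1.   ]]
```

View pics/c5.png

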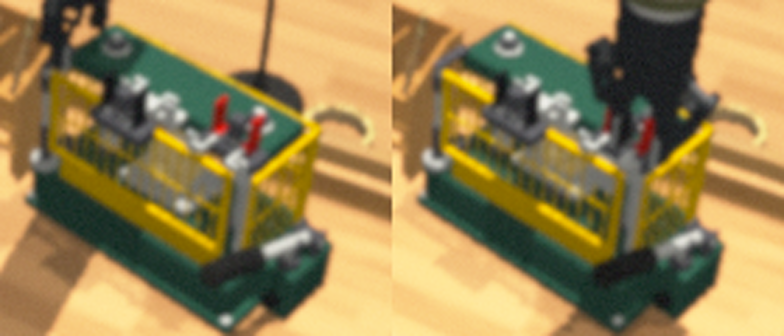

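{"name": "arm_command", "arguments": {
  "commands": [
    {"x":0.8,"y":1.0,"z":0,"wx":0,"wy":0,"wz":0,"fingers":1},
    {"x":1.6,"y":2.0,"z":0,"wx":0,"wy":0,"wz":0,"fingers":1},
    {"x":2.31,"y":2.92,"z":0,"wx":0,"wy":0,"wz":0,"fingers":1},
    {"x":2.31,"y":2.92,"z":0.5,"wx":0,"wy":0,"wz":0,"fingers":1},
    {"x":2.31,"y":2.92,"z":0.5,"wx":0,"wy":0,"wz":0,"fingers":1},
    {"x":2.31,"y":2.92,"z":0.5,"wx":0,"wy":0,"wz":0,"fingers":1}
  ]
}}

```text
t: 8.03
tcp_pos: [0.5841, -0.2045, 0.3051]
eef_rot: [-0.002, 0.792, 0.611, -0.002]
contact_force: [0.3, -0.4, 0.9]
finger_gap: 0.0852
```

```bash
python3 - <<'E'
from h import *
go([.5857,-.2047,.26],0)
p,d,m=snap("wrist","w6");P=cloud(d,m);hs=cv2.cvtColor(p,cv2.COLOR_RGB2HSV)
k=(hs[...,1]>140)&((hs[...,0]<6)|(hs[...,0]>174))&(P[...,2]>.262)&(P[...,2]<.275)
n,L,s_,c=cv2.connectedComponentsWithStats(k.astype(np.uint8))
for i in range(1,n):
    if s_[i,4]>8: print(P[L==i].mean(0),s_[i,4])
yaw=-.248;xp=np.array([np.cos(yaw),np.sin(yaw)]);yp=np.array([-xp[1],xp[0]]);hg=np.array([.6148,.0346])
z=np.load('s1.npz');ms=camera_model("scene");b,db,mb=snap("scene")
for dd in (z['da'],db):
    Q=cloud(dd,ms);r=Q[...,:2]-hg;X=r@xp;Y=r@yp
    k=(dd>0)&(X>.02)&(X<.14)&(Y>-.2)&(Y<-.06)&(Q[...,2]>.05)&(Q[...,2]<.2)
    print(np.histogram(Q[k][:,2],np.arange(.05,.2,.008))[0])
E
```

```text
t 8.0333 tcp [ 0.5841 -0.2045  0.3051] yaw 75.27 z [-0.005  0.001 -1.   ] F [ 0.3 -0.4  0.9] gap 0.0852 j [ 0.3   0.3  -0.05  1.4   0.02  1.45  1.57]
shift units [0.01 0.06 1.5 ] tool axes
 [[ 0.254  0.967 -0.005]
 [ 0.967 -0.254  0.001]
 [-0.    -0.005 -1.   ]]
[ 0.57936326 -0.22617379  0.26741396] 403
[ 0.58999662 -0.18331886  0.2675472 ] 395
[  0 136  32 121 102  27  36  22  20  42  31   0   0   0   0   0   0   5]
[  1 208  62   0   0  13 116  83  32  23  18   5  17  14   0   0   0   5]
```

{"name": "arm_command", "arguments": {
  "commands": [
    {"x":0,"y":0.03,"z":0.8,"wx":0,"wy":0,"wz":0,"fingers":1},
    {"x":0,"y":0.03,"z":1.5,"wx":0,"wy":0,"wz":0,"fingers":1},
    {"x":0,"y":0.03,"z":1.5,"wx":0,"wy":0,"wz":0,"fingers":0.3},
    {"x":0,"y":0.03,"z":1.5,"wx":0,"wy":0,"wz":0,"fingers":0.1},
    {"x":0,"y":0.03,"z":1.5,"wx":0,"wy":0,"wz":0,"fingers":-0.1},
    {"x":0,"y":0.03,"z":1.5,"wx":0,"wy":0,"wz":0,"fingers":-0.28},
    {"x":0,"y":0.03,"z":1.5,"wx":0,"wy":0,"wz":0,"fingers":-0.28},
    {"x":0,"y":0.03,"z":1.5,"wx":0,"wy":0,"wz":0,"fingers":-0.28}
  ]
}}

```text
t: 8.8
tcp_pos: [0.5868, -0.2054, 0.2657]
eef_rot: [0.002, 0.792, 0.61, 0.001]
contact_force: [-0.4, -1.1, 6.6]
finger_gap: 0.0307
```

```bash
cat >> h.py <<'E'
YAW=-.248;XP=np.array([np.cos(YAW),np.sin(YAW)]);YP=np.array([-XP[1],XP[0]]);HG=np.array([.6148,.0346])
def blacktabs(n="wrist",show=True):
    p,d,m=snap(n);P=cloud(d,m);hs=cv2.cvtColor(p,cv2.COLOR_RGB2HSV)
    k=(hs[...,1]<140)&(hs[...,2]<90)&(d>0)&(P[...,2]>.262)&(P[...,2]<.274)
    nn,L,s_,c=cv2.connectedComponentsWithStats(k.astype(np.uint8))
    for i in range(1,nn):
        if s_[i,4]>20: print('tab',P[L==i].mean(0).round(4),s_[i,4])
    return p,d,m
E
python3 - <<'E'
from h import *
st();blacktabs();print('scene');blacktabs("scene")
E
```

```text
t 8.8 tcp [ 0.5868 -0.2054  0.2657] yaw 75.24 z [ 0.004 -0.002 -1.   ] F [-0.4 -1.1  6.6] gap 0.0307 j [ 0.3   0.32 -0.05  1.46  0.02  1.36  1.56]
tab [ 0.5491 -0.1031  0.2665] 1512
tab [ 0.5716 -0.2214  0.2685] 123
tab [ 0.5791 -0.2196  0.2695] 191
tab [ 0.5873 -0.1891  0.2699] 169
tab [ 0.5815 -0.1838  0.2684] 113
tab [ 0.5737 -0.2288  0.2674] 168
tab [ 0.587  -0.1783  0.2673] 192
scene
tab [-0.0219 -0.0679  0.2678] 173
```

{"name": "arm_command", "arguments": {
  "commands": [
    {"x":0,"y":0,"z":-0.1,"wx":0,"wy":0,"wz":0,"fingers":1},
    {"x":0,"y":0,"z":-0.1,"wx":0,"wy":0,"wz":0,"fingers":1},
    {"x":0,"y":0,"z":-0.1,"wx":0,"wy":0,"wz":0,"fingers":1},
    {"x":0,"y":0,"z":-1.0,"wx":0,"wy":0,"wz":0,"fingers":1},
    {"x":0,"y":0,"z":-2.0,"wx":0,"wy":0,"wz":0,"fingers":1},
    {"x":1,"y":0,"z":-2.4,"wx":0,"wy":0,"wz":0,"fingers":1},
    {"x":1,"y":0,"z":-2.4,"wx":0,"wy":0,"wz":0,"fingers":1}
  ]
}}

```text
t: 9.48
tcp_pos: [0.5963, -0.1705, 0.3393]
eef_rot: [0.001, 0.79, 0.613, 0.003]
contact_force: [0.7, 1.7, 0.5]
finger_gap: 0.0854
```

```bash
python3 - <<'E'
from h import *
blacktabs()
a=.08
def hp(a):
    # guard turned clockwise by a
    c,s=np.cos(-a),np.sin(-a);M=np.array([[c,-s],[s,c]])
    return HG+M@(-.018*XP-.128*YP)
print(hp(0),hp(.08));go([*hp(.08),.30],0)
E
```

```text
tab [ 0.5492 -0.1025  0.2672] 414
tab [ 0.5639 -0.0604  0.267 ] 430
[ 0.5659311 -0.0850655] [ 0.55652437 -0.08077743]
t 9.5333 tcp [ 0.5954 -0.1722  0.3373] yaw 75.55 z [ 0.004  0.001 -1.   ] F [-0.9  0.5 -0.7] gap 0.0851 j [ 0.26  0.29 -0.07  1.35  0.02  1.5   1.51]
shift units [ 2.62 -2.02  1.24] tool axes
 [[ 0.25   0.968  0.004]
 [ 0.968 -0.25   0.001]
 [ 0.002  0.004 -1.   ]]
```

{"name": "arm_command", "arguments": {
  "commands": [
    {"x":1.2,"y":-1,"z":0,"wx":0,"wy":0,"wz":4.4,"fingers":1},
    {"x":2.4,"y":-1.9,"z":0,"wx":0,"wy":0,"wz":4.4,"fingers":1},
    {"x":2.6,"y":-2.02,"z":0,"wx":0,"wy":0,"wz":4.4,"fingers":1},
    {"x":2.6,"y":-2.02,"z":0.5,"wx":0,"wy":0,"wz":4.4,"fingers":1},
    {"x":2.6,"y":-2.02,"z":0.5,"wx":0,"wy":0,"wz":4.4,"fingers":1}
  ]
}}

```text
t: 9.95
tcp_pos: [0.554, -0.0837, 0.318]
eef_rot: [-0.001, 0.814, 0.581, -0.001]
contact_force: [-1.7, -0.3, -0.7]
finger_gap: 0.0857
```

```bash
python3 - <<'E'
from h import *
go([.5566,-.0813,.265],0);blacktabs()
E
```

```text
t 9.95 tcp [ 0.554  -0.0837  0.318 ] yaw 71.0 z [-0.002  0.    -1.   ] F [-1.7 -0.3 -0.7] gap 0.0857 j [ 0.17  0.17 -0.11  1.53  0.02  1.44  1.29]
shift units [0.1  0.06 1.77] tool axes
 [[ 0.326  0.945 -0.002]
 [ 0.945 -0.326  0.   ]
 [-0.    -0.002 -1.   ]]
tab [ 0.5627 -0.059   0.2675] 353
tab [ 0.5484 -0.1009  0.2676] 331
```

{"name": "arm_command", "arguments": {
  "commands": [
    {"x":0.14,"y":0.06,"z":0.9,"wx":0,"wy":0,"wz":0,"fingers":1},
    {"x":0.14,"y":0.06,"z":1.75,"wx":0,"wy":0,"wz":0,"fingers":1},
    {"x":0.14,"y":0.06,"z":1.75,"wx":0,"wy":0,"wz":0,"fingers":0.3},
    {"x":0.14,"y":0.06,"z":1.75,"wx":0,"wy":0,"wz":0,"fingers":0},
    {"x":0.14,"y":0.06,"z":1.75,"wx":0,"wy":0,"wz":0,"fingers":-0.3},
    {"x":0.14,"y":0.06,"z":1.75,"wx":0,"wy":0,"wz":0,"fingers":-0.5},
    {"x":0.14,"y":0.06,"z":1.75,"wx":0,"wy":0,"wz":0,"fingers":-0.5},
    {"x":0.14,"y":0.06,"z":1.75,"wx":0,"wy":0,"wz":0,"fingers":-0.5}
  ]
}}

```text
t: 10.67
tcp_pos: [0.5592, -0.0814, 0.2707]
eef_rot: [0.001, 0.815, 0.58, 0.002]
contact_force: [-1.1, 0.3, 11.5]
finger_gap: 0.0226
```

```bash
cat >> h.py <<'E'
def path(a0,angs,dz=0):
    """rows carrying the gripped handle from guard angle a0 to each angle (hinge-centred rotation of current TCP)"""
    s,M=st();r=s['tcp_pos'][:2]-HG
    print('radius',np.linalg.norm(r).round(4),'a from radius line',np.round(np.arctan2(*( -(r@XP),-(r@YP)))-np.arctan2(.018,.128),4))
    for a in angs:
        c,t=np.cos(a0-a),np.sin(a0-a);p=HG+np.array([[c,-t],[t,c]])@r
        v=M.T@np.array([*(p-s['tcp_pos'][:2]),dz])/.03
        print(a,'x %.2f y %.2f z %.2f wz %.1f'%(*v,np.degrees(a-a0)))
E
python3 - <<'E'
from h import *
path(.08,[.16,.24,.32,.40,.48,.56,.64,.72])
E
```

```text
t 10.6667 tcp [ 0.5592 -0.0814  0.2707] yaw 70.88 z [ 0.005 -0.    -1.   ] F [-1.1  0.3 11.5] gap 0.0226 j [ 0.17  0.19 -0.12  1.6   0.02  1.34  1.28]
radius 0.1286 a from radius line 0.059
0.16 x 0.05 y -0.34 z -0.00 wz 4.6
0.24 x 0.13 y -0.67 z -0.00 wz 9.2
0.32 x 0.24 y -1.00 z -0.00 wz 13.8
0.4 x 0.37 y -1.32 z -0.01 wz 18.3
0.48 x 0.52 y -1.62 z -0.01 wz 22.9
0.56 x 0.70 y -1.91 z -0.01 wz 27.5
0.64 x 0.91 y -2.19 z -0.01 wz 32.1
0.72 x 1.13 y -2.45 z -0.01 wz 36.7
```

```bash
python3 - <<'E'
from h import *
p,d,m=blacktabs();P=cloud(d,m)
cv2.imwrite('pics/w7.png',cv2.resize(p[180:,:][:,100:460],(720,480))[:,:,::-1])
E
```

```text
tab [ 0.5482 -0.093   0.2681] 787
tab [ 0.5577 -0.0648  0.2681] 768
```

View pics/w7.png

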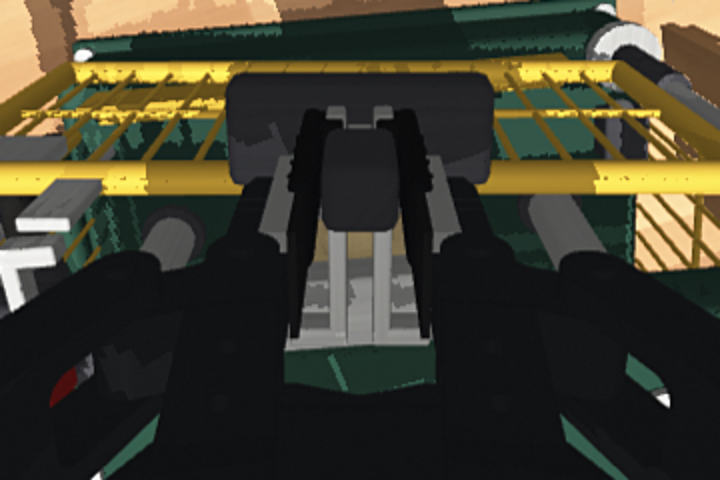

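{"name": "arm_command", "arguments": {
  "commands": [
    {"x":0,"y":0,"z":-0.1,"wx":0,"wy":0,"wz":0,"fingers":-0.5},
    {"x":0.05,"y":-0.34,"z":-0.1,"wx":0,"wy":0,"wz":4.6,"fingers":-0.5},
    {"x":0.13,"y":-0.67,"z":-0.1,"wx":0,"wy":0,"wz":9.2,"fingers":-0.5},
    {"x":0.24,"y":-1.0,"z":-0.1,"wx":0,"wy":0,"wz":13.8,"fingers":-0.5},
    {"x":0.24,"y":-1.0,"z":-0.1,"wx":0,"wy":0,"wz":13.8,"fingers":-0.5}
  ]
}}

```text
t: 11.13
tcp_pos: [0.5315, -0.0635, 0.2708]
eef_rot: [-0.0, 0.879, 0.476, 0.0]
contact_force: [4.1, 1.1, -8.0]
finger_gap: 0.0225
```

```bash
python3 - <<'E'
from h import *
blacktabs()
path(.32,[.40,.48,.56,.64,.72,.80,.88,.96])
E
```

```text
tab [ 0.518  -0.0717  0.268 ] 794
tab [ 0.5341 -0.0468  0.2681] 745
t 11.1833 tcp [ 0.5322 -0.0642  0.2708] yaw 57.15 z [ 0.001  0.    -1.   ] F [ 5.6  3.6 -7.5] gap 0.0223 j [ 0.14  0.13 -0.11  1.67  0.02  1.34  1.02]
radius 0.1287 a from radius line 0.3085
0.4 x 0.06 y -0.34 z -0.00 wz 4.6
0.48 x 0.14 y -0.67 z -0.00 wz 9.2
0.56 x 0.25 y -1.00 z -0.00 wz 13.8
0.64 x 0.38 y -1.31 z -0.00 wz 18.3
0.72 x 0.54 y -1.62 z -0.00 wz 22.9
0.8 x 0.72 y -1.91 z -0.00 wz 27.5
0.88 x 0.93 y -2.18 z -0.00 wz 32.1
0.96 x 1.16 y -2.44 z -0.00 wz 36.7
```

{"name": "arm_command", "arguments": {
  "commands": [
    {"x":0.06,"y":-0.34,"z":0.04,"wx":0,"wy":0,"wz":4.6,"fingers":-0.5},
    {"x":0.14,"y":-0.67,"z":0.04,"wx":0,"wy":0,"wz":9.2,"fingers":-0.5},
    {"x":0.25,"y":-1.0,"z":0.04,"wx":0,"wy":0,"wz":13.8,"fingers":-0.5},
    {"x":0.38,"y":-1.31,"z":0.04,"wx":0,"wy":0,"wz":18.3,"fingers":-0.5},
    {"x":0.54,"y":-1.62,"z":0.04,"wx":0,"wy":0,"wz":22.9,"fingers":-0.5},
    {"x":0.72,"y":-1.91,"z":0.04,"wx":0,"wy":0,"wz":27.5,"fingers":-0.5},
    {"x":0.93,"y":-2.18,"z":0.04,"wx":0,"wy":0,"wz":32.1,"fingers":-0.5},
    {"x":0.93,"y":-2.18,"z":0.04,"wx":0,"wy":0,"wz":32.1,"fingers":-0.5}
  ]
}}

```text
t: 11.85
tcp_pos: [0.4924, -0.0047, 0.2707]
eef_rot: [0.0, 0.976, 0.216, 0.001]
contact_force: [-2.5, -1.4, 4.6]
finger_gap: 0.0233
```

```bash
python3 - <<'E'
from h import *
blacktabs()
path(.88,[.96,1.04,1.12,1.2,1.28,1.36,1.44,1.52,1.57])
E
```

```text
tab [0.5032 0.0082 0.268 ] 753
tab [ 0.4763 -0.0041  0.2682] 735
t 11.9 tcp [ 0.4927 -0.0058  0.2707] yaw 25.14 z [ 0.001 -0.001 -1.   ] F [-2.9  0.6  5.8] gap 0.0224 j [ 0.06  0.04 -0.15  1.77  0.01  1.33  0.35]
radius 0.1286 a from radius line 0.8637
0.96 x 0.05 y -0.34 z -0.00 wz 4.6
1.04 x 0.14 y -0.67 z -0.00 wz 9.2
1.12 x 0.24 y -1.00 z -0.00 wz 13.8
1.2 x 0.38 y -1.31 z -0.00 wz 18.3
1.28 x 0.53 y -1.62 z -0.00 wz 22.9
1.36 x 0.72 y -1.91 z -0.00 wz 27.5
1.44 x 0.92 y -2.18 z -0.00 wz 32.1
1.52 x 1.15 y -2.44 z -0.00 wz 36.7
1.57 x 1.30 y -2.59 z -0.00 wz 39.5
```

{"name": "arm_command", "arguments": {
  "commands": [
    {"x":0.05,"y":-0.34,"z":0,"wx":0,"wy":0,"wz":4.6,"fingers":-0.5},
    {"x":0.14,"y":-0.67,"z":0,"wx":0,"wy":0,"wz":9.2,"fingers":-0.5},
    {"x":0.24,"y":-1.0,"z":0,"wx":0,"wy":0,"wz":13.8,"fingers":-0.5},
    {"x":0.38,"y":-1.31,"z":0,"wx":0,"wy":0,"wz":18.3,"fingers":-0.5},
    {"x":0.53,"y":-1.62,"z":0,"wx":0,"wy":0,"wz":22.9,"fingers":-0.5},
    {"x":0.72,"y":-1.91,"z":0,"wx":0,"wy":0,"wz":27.5,"fingers":-0.5},
    {"x":0.72,"y":-1.91,"z":0,"wx":0,"wy":0,"wz":27.5,"fingers":-0.5}
  ]
}}

```text
t: 12.48
tcp_pos: [0.4882, 0.0563, 0.2707]
eef_rot: [0.0, 1.0, -0.022, 0.0]
contact_force: [-6.8, -2.9, 9.6]
finger_gap: 0.0223
```

```bash
python3 - <<'E'
from h import *
blacktabs()
path(1.36,[1.44,1.52,1.57])
E
```

```text
tab [0.474  0.0648 0.2681] 706
tab [0.5035 0.0628 0.2682] 773
t 12.5333 tcp [0.488  0.0552 0.2706] yaw -2.36 z [ 0.    -0.001 -1.   ] F [-7.9 -1.4  8.7] gap 0.0225 j [-0.01  0.04 -0.2   1.77  0.01  1.33 -0.25]
radius 0.1285 a from radius line 1.3439
1.44 x 0.05 y -0.34 z -0.00 wz 4.6
1.52 x 0.14 y -0.67 z -0.00 wz 9.2
1.57 x 0.20 y -0.87 z -0.00 wz 12.0
```

{"name": "arm_command", "arguments": {
  "commands": [
    {"x":0.02,"y":-0.34,"z":-0.03,"wx":0,"wy":0,"wz":4.6,"fingers":-0.5},
    {"x":0.1,"y":-0.67,"z":-0.03,"wx":0,"wy":0,"wz":9.2,"fingers":-0.5},
    {"x":0.16,"y":-0.87,"z":-0.03,"wx":0,"wy":0,"wz":12,"fingers":-0.5},
    {"x":0.16,"y":-0.87,"z":-0.03,"wx":0,"wy":0,"wz":12,"fingers":-0.5},
    {"x":0.16,"y":-0.87,"z":-0.03,"wx":0,"wy":0,"wz":12,"fingers":-0.5}
  ]
}}

```text
t: 12.95
tcp_pos: [0.4943, 0.0801, 0.2707]
eef_rot: [0.0, 0.992, -0.125, 0.0]
contact_force: [0.7, -2.0, 2.3]
finger_gap: 0.0225
```

```bash
python3 - <<'E'
from h import *
p,d,m=blacktabs();path(1.57,[])
a,da,ma=snap("side");b,db,_=snap("scene")
cv2.imwrite('pics/f.png',np.vstack([np.hstack([cv2.resize(b[140:300,180:400],(400,290)),cv2.resize(a[140:300,140:400],(400,290))]),np.pad(cv2.resize(p,(400,300)),((0,0),(0,400),(0,0)))])[:,:,::-1])
for n,dd,mm,pp in(('scene',db,ma if 0 else camera_model("scene"),b),('wrist',d,m,p)):
    print(n);blobs(pp,dd,mm,100)
Q=cloud(db,camera_model("scene"));r=Q[...,:2]-HG;X=r@XP;Y=r@YP
k=(db>0)&(X>.02)&(X<.14)&(Y>-.2)&(Y<-.06)&(Q[...,2]>.05)&(Q[...,2]<.2)
print(np.histogram(Q[k][:,2],np.arange(.05,.2,.008))[0])
E
```

```text
tab [0.4824 0.0914 0.2682] 694
tab [0.5109 0.0837 0.2681] 731
t 13.0 tcp [0.4943 0.0801 0.2707] yaw -14.36 z [ 0.001 -0.    -1.   ] F [ 0.6 -1.8  3.3] gap 0.0225 j [-0.04  0.06 -0.22  1.75  0.01  1.33 -0.51]
radius 0.1288 a from radius line 1.5437
scene
yellow [364. 228.] 219 [[0.569, -0.271, 0.081], [0.662, -0.262, 0.193], [0.688, -0.237, 0.203]]
yellow [306. 244.] 264 [[0.556, -0.184, 0.062], [0.583, -0.095, 0.082], [0.622, -0.004, 0.091]]
red [138.  79.] 1744 [[1.071, 0.982, 0.093], [1.083, 1.052, 0.201], [1.223, 1.253, 0.276]]
red [205. 236.] 122 [[0.455, 0.202, 0.041], [0.476, 0.231, 0.047], [0.503, 0.254, 0.051]]
black [482.  69.] 942 [[2.519, -0.74, 0.061], [2.538, -0.339, 0.08], [2.557, 0.14, 0.098]]
black [244. 193.] 150 [[0.462, 0.065, 0.236], [0.499, 0.075, 0.276], [0.509, 0.09, 0.299]]
black [306. 232.] 130 [[0.621, -0.128, 0.061], [0.647, -0.074, 0.065], [0.697, 0.016, 0.072]]
black [339. 258.] 385 [[0.441, -0.271, 0.041], [0.535, -0.236, 0.149], [0.681, -0.154, 0.193]]
wrist
red [230.  32.] 3748 [[0.461, 0.205, 0.047], [0.487, 0.232, 0.048], [0.514, 0.256, 0.05]]
black [231. 163.] 1779 [[0.433, 0.096, 0.05], [0.455, 0.117, 0.052], [0.476, 0.138, 0.054]]
black [455. 189.] 1484 [[0.604, 0.018, 0.022], [0.674, 0.034, 0.046], [0.743, 0.05, 0.064]]
black [428. 213.] 408 [[0.61, 0.024, 0.08], [0.614, 0.041, 0.107], [0.647, 0.043, 0.129]]
black [520. 223.] 105 [[0.708, -0.023, 0.064], [0.723, -0.011, 0.066], [0.738, 0.001, 0.067]]
black [318. 276.] 17237 [[0.464, -0.088, 0.065], [0.506, 0.086, 0.239], [0.682, 0.102, 0.299]]
black [387. 248.] 152 [[0.59, -0.021, 0.023], [0.592, -0.015, 0.048], [0.595, -0.006, 0.062]]
black [541. 336.] 2415 [[0.634, -0.057, 0.193], [0.642, -0.024, 0.204], [0.65, 0.007, 0.213]]
[  0 378 125   0   0  17 181 128  44  32  28  25  56  19   0   0   1  16]
```

View pics/f.png

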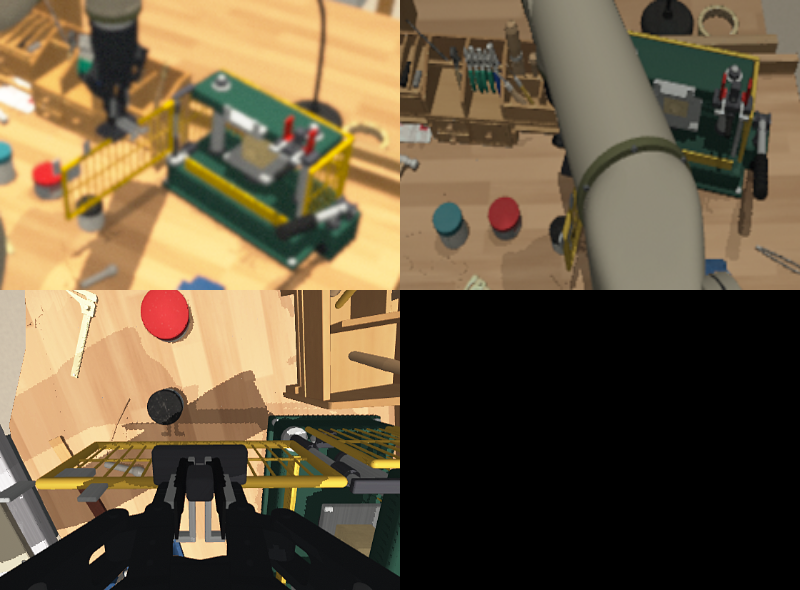

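```bash
python3 -c "
from h import *
st();print(hand_in())"
```

```text
t 13.1 tcp [0.4942 0.0802 0.2707] yaw -14.45 z [ 0.001 -0.    -1.   ] F [ 1.6 -2.3  3. ] gap 0.0225 j [-0.04  0.06 -0.22  1.75  0.01  1.33 -0.52]
the job is handed in; nothing more can be done
None
```

The job is done and handed in at 13.1 s. The blank should be nipped, and the arm is still gripping the black handle with the guard wide open.

- **Pumping:** With the guard shut I gave the lever four full strokes and let it spring right up between them. The first reached its stop. Depth readings through the guard put the table about 24 mm higher, give or take a histogram bin or two, against the 23.5 mm needed. That is my only evidence for the nip; I did not see the blank touch the punch.
- **Opening:** I squeezed the red catch and the guard sprang ajar: its handle moved about 11 mm. I then squeezed the black handle and swung the guard past its click.
- **Guard at the end:** By its handle tabs the guard stands at about 91° (1.57–1.59 rad). The arm position gave 1.54 rad, which differs slightly but is within measuring error. The force on the hand is about 4 N.
- **Pots:** The black-lidded and red-lidded pots measure where they stood before. The teal one I checked only by eye in the last picture.

- **Odd reading:** The finger gap read 22.5 mm on the handle, less than the 30 mm stated for squeezed tabs. The pictures show the tabs held between the pads, and the guard followed the gripper all the way.

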